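# Set up the ultrasonic bath place

### The job

Get the ultrasonic bath place ready for the next pair of students: make up the kit tray so that it holds exactly one sample bottle, one weight ring and one steel beaker, each upright in a bay of its own, taking the piece it lacks from the mat and leaving the spares that are not needed standing on the mat. Hang the ear defenders over the retort stand's cross rod by the middle of their headband, one cup on each side of the rod, hanging free. Set things down without dropping them or tipping them over, and leave the wash bottle and measuring cylinder where they are.

Things in the scene. Friction and masses are not known exactly. Their poses are not given: they have to be found in the camera images.
- ear_defenders: rigid ear defenders, 0.24 kg: grey cups, black cushions and headband, first standing on the bench on the cups, band arched on top. Origin: on the bench midway between the cups. x fore-aft (across the band's width), y ear to ear, z up. Cushions' inner faces at y +/-41 mm (82 mm gap), shells out to y +/-80 mm; cups 74 mm long (x), 94 mm high. The 6 x 22 mm band meets them at z 110 mm, y +/-79 mm.
- crown (a point): centre of the flat underside of the headband's padded crown, 166 mm above the undersides of the cups, where the rod should bear; axes as ear_defenders. The crown is a block 28 mm wide (x), 54 mm long (y), 18 mm thick (z 166 to 184 mm), the place to pinch across its width and carry them by.
- stand: retort stand, heavy, fixed: dark blue base plate 210 x 130 x 18 mm, origin at the centre of its underside; 12 mm upright 440 mm high at x = +85 mm; on it a boss head (34 x 30 x 40 mm) clamps a horizontal 12 mm steel cross rod along the stand's x at y = 0, axis 215 mm above the bench, free end at x = -100 mm (roughly towards the robot). Only the base plate is under it.
- bar_top (a point): point on the top of the cross rod, 221 mm above the bench, 80 mm from its free end and 88 mm from the boss head; x along the rod towards the upright, y across, z up.
- kit_tray: shallow plastic tray, white floor, grey rim and ribs, fixed to the bench, 246 x 126 mm (x, y), floor 3 mm thick, rim 18 mm high and 3 mm thick; two low ribs (9 mm high) at x = +/-40.5 mm part it into three bays. Two bays each hold one piece at first, one is empty; which kinds these are varies. Origin: centre of the underside.
- bay_0 (a point): centre of the floor of the tray's -x bay (clear 78 x 120 mm, 3 mm above the bench); axes as the tray's.
- bay_1 (a point): centre of the floor of the middle bay (clear 78 x 120 mm); axes as the tray's.
- bay_2 (a point): centre of the floor of the +x bay (clear 78 x 120 mm); axes as the tray's.
- spares_mat: plain cork mat fixed to the bench, 246 x 105 mm (x, y), 3 mm thick, on which three pieces stand in a row along x, 85 mm apart. Origin: centre of the underside.
- bottle_1: amber glass sample bottle with a black screw cap, standing upright: body 40 mm diameter up to 42 mm, then a shoulder, cap 29 mm diameter from 54 to 68 mm, 68 mm tall in all, about 60 g. Origin: centre of its underside, z up. In the tray or on the mat.
- bottle_2: amber glass sample bottle with a black screw cap, standing upright: body 40 mm diameter up to 42 mm, then a shoulder, cap 29 mm diameter from 54 to 68 mm, 68 mm tall in all, about 60 g. Origin: centre of its underside, z up. On the mat; the same as bottle_1.
- ring_1: black rubber-coated weight ring (it keeps a flask from floating in the bath), lying flat: outside 56 mm, hole 33 mm, 16 mm high, about 160 g. Origin: centre of its underside, z up. In the tray or on the mat.
- ring_2: black rubber-coated weight ring (it keeps a flask from floating in the bath), lying flat: outside 56 mm, hole 33 mm, 16 mm high, about 160 g. Origin: centre of its underside, z up. On the mat; the same as ring_1.
- beaker: small plain stainless steel beaker, open at the top, standing upright: 45 mm diameter, lip 49 mm, 56 mm tall, about 70 g; the only one. In the tray or on the mat. Origin: centre of its underside, z up.
- wash_bottle: white wash bottle with a bent spout, 62 mm diameter, 176 mm tall, loose, not to be disturbed. Origin: centre of its underside.
- measuring_cylinder: clear measuring cylinder on a round white foot, 60 mm diameter at the foot, 144 mm tall, loose, not to be disturbed. Origin: centre of its underside.
Not all that is in view belongs to the job. What is shaped like the ring_1 but brown or white is not meant.

How it is judged:
By the outcome, as a careful person would: the job done as asked, in the order asked, and still so for the second after the job is handed in, with the robot touching nothing.
It also fails if it takes over 61 s, if anything falls off the work surface, if the arm or the gripper's body presses on something with over 40 N, if the wrist force passes 120 N, or if a joint passes its speed limit or range.

### The arm

A 6-joint arm with a two-finger parallel gripper is mounted at the origin on the work surface. World frame = base frame: x ahead of the robot, y to its left, z up, the work surface at z = 0. Lengths are in m, angles in rad, forces in N, time in s.
With the tool pointing down it reaches from about 0.35 to 0.975 m from the base axis. Payload 4.9 kg.
Tool frame: the origin (TCP) lies at the very end of the fingers, on their centre line; the grasp point (between the pads) lies 19 mm behind it (grasp_offset is the distance from the TCP to the grasp point, in m); x points along the fingers, y is the direction in which the jaws open and shut, and the axes are right-handed (so a half turn about x gives the same grasp; the last joint's range is limited). The gripper opens to 85 mm and grips with 20 to 120 N. Pads are 22 mm wide; open, the fingers measure 114 mm over their backs; the gripper's body (76 mm by 85 mm) begins 54 mm behind the grasp point. The pads swing forward as they close: fully open they stand 13 mm farther back than shut.
Start: joints at [-1.344, 0.053, 1.613, -0, 1.476, -0.119], TCP at [0.212, -0.588, 0.231] pointing down, gripper open.
Joint ranges: [-3.01, 3.01], [-1.01, 2.22], [0.06, 2.58], [-1.02, 4.17], [0.09, 2.62], [-3.14, 3.14]. Speed limits (rad/s): [2.57, 2.57, 3.14, 3.14, 3.14, 3.14].

### API

Orientations are given as a rotation vector (axis times angle).
In Python, from station import get_obs, get_image, camera_model, finish_job, grasp_offset gives the robot as it stands.
- The arm moves only by the shell command python3 -m crank 'ROWS' [OPENING] [FORCE]. ROWS is JSON, a list that holds one entry, the list of rows, each a list of 4 numbers: the shift along the world's x, y, z in m, then the turn about the world's z in degrees. In form: [[[dx, dy, dz, turn], ...]]. A call has 1 to 5 rows; each row is the pose to reach, as a shift and turn from the pose commanded when the call began; what a row does not reach only later rows make up. A row lasts 1/12 s, in which the tool goes at most 41.7 mm and 7.16 degrees, less where a joint would pass 70% of its speed; a pose out of reach is approached as far as the arm can. A call with a gripper value outside its range is refused whole. OPENING is the opening, from 0 (shut) to 1 (fully open), set as the call begins (- or left out, the last holds). The fingers move at their own pace and stop on an object; FORCE is the grip in N (left out, the last holds). Time passes only in rows, so rows that repeat a pose let the fingers close. It gives the time, the measured TCP pose, the force and the opening at its end, in the units of the state.
- get_obs(): the state, without advancing time (a new reading comes with each control period).
- get_image(name): name is "side" or "top"; returns (picture, depth): 400x640x3 uint8, red, green, blue; 400x640 float32, m along the optical axis (not along the pixel's ray), 0 where there is no reading.
- camera_model(name): a dict with "fx", "fy", "cx", "cy" (pixels), "xyz" and "attitude" of the camera in the world. Camera axes: x right, y down, z forward; pixel columns grow to the right and rows downward; lengths in m; the calibration is good to about 2 mm. A picture is of the moment at which its call begins. camera_model takes no time and is no camera call.
- finish_job(): hands the job in, once; it reports no verdict.
The state is a dict: "t": time; "q": joint angles; "dq": joint speeds; "effort": joint torques, N m; "tool_pos": TCP position; "tool_rot": TCP orientation; "contact_force": force on the tool from outside, world axes, zero at the start; "wrist_torque": the same for the moment, N m; "opening": finger opening in m.
Only numpy, scipy, OpenCV 4.12 (cv2) and the standard library are available. Lean on these libraries where they do the work, as an engineer would, in place of code of your own. Each camera call takes 0.05 s, during which the arm holds its last target.

## Working session

There is one attempt and no reset: what is moved stays moved. The work goes in short steps, Python scripts to look and compute and a shell command to move; the robot and the scene stay as the last step left them, time stands still between calls to the robot, and variables do not carry over. Pictures are saved under pics/ and viewed, and the job is handed in when it is done.

```bash
ls; mkdir -p pics; cat > look.py <<'E'
import sys,cv2,numpy as np
from station import get_image,camera_model,get_obs
def grab(tag):
    for n in ("top","side"):
        p,d=get_image(n); cv2.imwrite(f"pics/{tag}_{n}.png",p[:,:,::-1]); np.save(f"pics/{tag}_{n}.npy",d)
if __name__=="__main__": grab(sys.argv[1])
E
python3 - <<'E'
from look import *
grab("a")
for n in("top","side"): print(n,camera_model(n))
print(get_obs())
import station; print(station.grasp_offset)
E
```

```text
pics
top {'fx': 390.37261845848735, 'fy': 390.37261845848735, 'cx': 317.8183695404526, 'cy': 199.47074638666948, 'xyz': array([0.41007997, 0.07469533, 1.26444071]), 'attitude': array([-2.20861439,  2.16202075, -0.09370195])}
side {'fx': 368.2489275919526, 'fy': 368.2489275919526, 'cx': 314.9986800999164, 'cy': 199.9191390918161, 'xyz': array([0.19566207, 0.94645971, 0.63757247]), 'attitude': array([-0.3746503 ,  2.52245671, -1.52315927])}
{'t': 0.1, 'q': array([-1.34398669e+00,  5.33038149e-02,  1.61415473e+00,  6.93402527e-06,
        1.47601941e+00, -1.18969473e-01]), 'dq': array([ 0.00021241, -0.00140988, -0.0022086 ,  0.00077256,  0.0011974 ,
       -0.00140214]), 'effort': array([ 3.11389640e-04, -3.94899452e+01, -3.71364605e+01, -8.02916747e-05,
        3.88686094e-03, -1.11772377e-05]), 'tool_pos': array([ 0.21172268, -0.58744281,  0.2301791 ]), 'tool_rot': array([ 2.03421575,  0.35720182, -2.03441134]), 'contact_force': array([-0.44078032, -0.27038872, -0.83291854]), 'wrist_torque': array([-0.00943712,  0.00508282, -0.01538422]), 'opening': 0.08549664995569367}
0.0187
```

View pics/a_top.png

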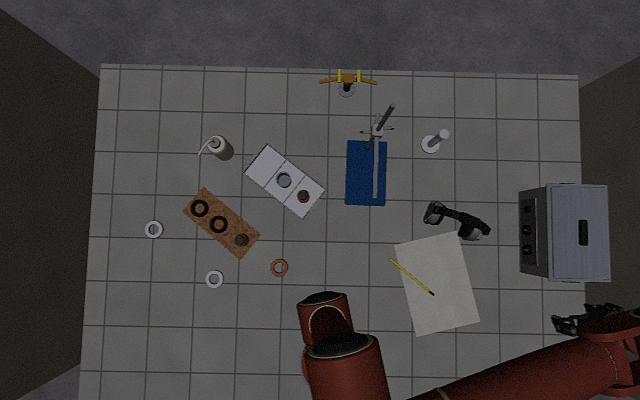

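View pics/a_side.png

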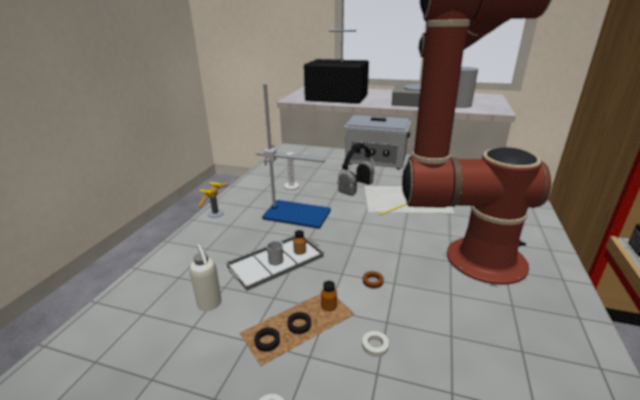

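The tray (top 284,180) holds the beaker at (284,180) and a bottle at (303,196), with its upper-left bay empty at (263,160). So it lacks a ring. The mat has two black rings at (199,208) and (219,224) and a bottle at (241,240). The ear defenders are at (455,222), and the rod runs (376,140) to (375,198).

Ring candidates in the top view:
- **Black, on the mat:** (199,208) and (219,224), both right.
- **White:** (154,229) and (215,279), not meant.
- **Brown:** (280,267), not meant.

I'll take the black end ring at (199,208).

```bash
cat > geo.py <<'E'
import cv2,numpy as np
from station import camera_model
def cam(n):
    m=camera_model(n); R=cv2.Rodrigues(np.array(m["attitude"]))[0]; return m,R
def ray(n,uv):
    m,R=cam(n); uv=np.atleast_2d(np.float64(uv))
    d=np.c_[(uv[:,0]-m["cx"])/m["fx"],(uv[:,1]-m["cy"])/m["fy"],np.ones(len(uv))]
    return np.array(m["xyz"]),d@R.T
def onplane(n,uv,z):
    o,d=ray(n,uv); return o+d*((z-o[2])/d[:,2])[:,None]
def proj(n,P):
    m,R=cam(n); c=(np.atleast_2d(P)-m["xyz"])@R
    return np.c_[m["fx"]*c[:,0]/c[:,2]+m["cx"],m["fy"]*c[:,1]/c[:,2]+m["cy"]]
def tri(uvs):  # {name:uv}
    A=[];b=[]
    for n,uv in uvs.items():
        o,d=ray(n,uv); d=d[0]/np.linalg.norm(d[0]); M=np.eye(3)-np.outer(d,d); A.append(M); b.append(M@o)
    A=np.vstack(A);b=np.hstack(b); x=np.linalg.lstsq(A,b,rcond=None)[0]; return x, np.linalg.norm(A@x-b)
def cloud(n,d,box=None):
    m,R=cam(n); v,u=np.mgrid[:400,:640]
    P=np.stack([(u-m["cx"])/m["fx"]*d,(v-m["cy"])/m["fy"]*d,d],-1)@R.T+m["xyz"]; P[d<=0]=np.nan; return P
E
python3 - <<'E'
import cv2,numpy as np
a=cv2.imread("pics/a_top.png"); c=a[130:270,140:320]; cv2.imwrite("pics/c1.png",cv2.resize(c,None,fx=4,fy=4,interpolation=cv2.INTER_CUBIC))
c=a[90:250,335:500]; cv2.imwrite("pics/c2.png",cv2.resize(c,None,fx=3.7,fy=3.7,interpolation=cv2.INTER_CUBIC))
a=cv2.imread("pics/a_side.png"); c=a[80:230,240:400];cv2.imwrite("pics/c3.png",cv2.resize(c,None,fx=4,fy=4,interpolation=cv2.INTER_CUBIC))
c=a[225:365,220:370];cv2.imwrite("pics/c4.png",cv2.resize(c,None,fx=4,fy=4,interpolation=cv2.INTER_CUBIC))
E
```

```text
(no output)
```

View pics/c1.png

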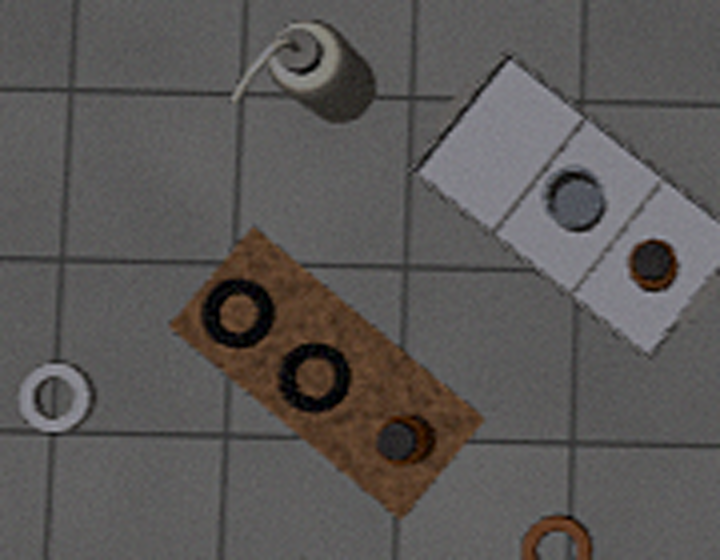

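View pics/c2.png

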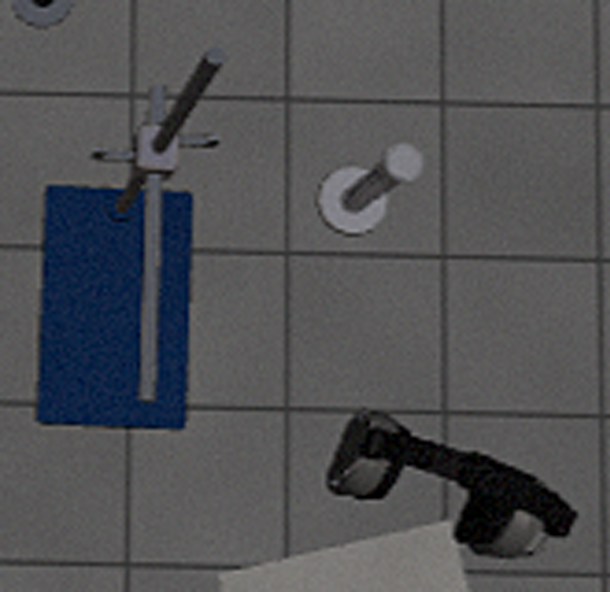

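View pics/c3.png

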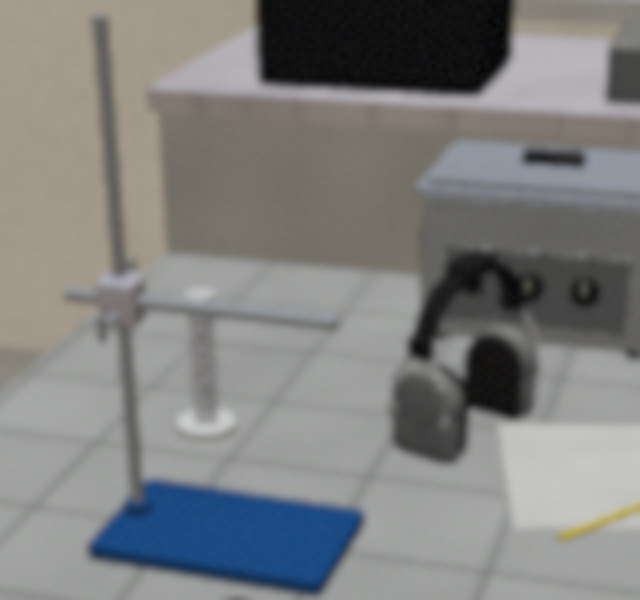

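View pics/c4.png

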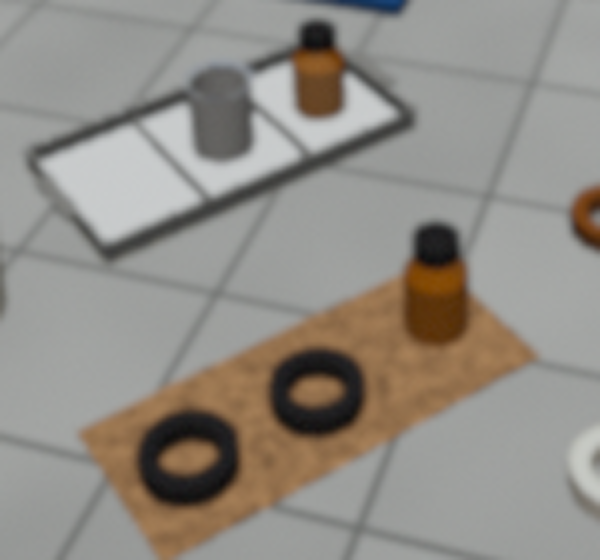

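The crops confirm two black rings on the cork, beaker and bottle in the tray, and the bay nearest the wash bottle empty. Now measure.

```bash
python3 - <<'E'
from geo import *
np.set_printoptions(precision=4,suppress=True)
im={n:cv2.imread(f"pics/a_{n}.png") for n in("top","side")}; D={n:np.load(f"pics/a_{n}.npy") for n in im}
P={n:cloud(n,D[n]) for n in im}
def comp(n,mask,roi):
    u0,v0,u1,v1=roi; m=np.zeros(mask.shape,np.uint8); m[v0:v1,u0:u1]=mask[v0:v1,u0:u1]
    k,l,s,c=cv2.connectedComponentsWithStats(m); i=1+np.argmax(s[1:,4]); return l==i,s[i],c[i]
dark={n:(im[n].max(2)<th).astype(np.uint8) for n,th in(("top",45),("side",70))}
rois={"end":{"top":(186,197,211,220),"side":(250,322,286,354)},"mid":{"top":(207,213,232,236),"side":(285,309,314,337)}}
for k,r in rois.items():
    uv={}
    for n in r:
        m,s,c=comp(n,dark[n],r[n]); 
        cnt=max(cv2.findContours(m.astype(np.uint8),cv2.RETR_EXTERNAL,cv2.CHAIN_APPROX_NONE)[0],key=len); e=cv2.fitEllipse(cnt); uv[n]=e[0]
        Q=P[n][m]; print(k,n,s,e[0],e[1],"plane(.011)",onplane(n,e[0],.011)[0],"depth med",np.nanmedian(Q,0),"z p10,90",np.nanpercentile(Q[:,2],[10,90]))
    print(k,"tri",tri(uv))
# tray floor: white
for n in im:
    hsv=cv2.cvtColor(im[n],cv2.COLOR_BGR2HSV)
    print(n,"tray px",hsv[160,263] if n=="top" else hsv[265,250], "cork",hsv[235,215] if n=="top" else hsv[325,285],"bench",hsv[120,230],"blue",hsv[180,360] if n=="top" else hsv[214,296])
E
```

```text
end top [190 200  19  17 174] (199.17002868652344, 207.94247436523438) (16.5150146484375, 17.335607528686523) plane(.011) [0.4725 0.4457 0.011 ] depth med [0.4722 0.4437 0.0176] z p10,90 [0.008  0.0211]
end side [255 328  24  23 348] (266.68267822265625, 339.1814880371094) (22.122116088867188, 24.39471435546875) plane(.011) [0.4717 0.4469 0.011 ] depth med [0.4694 0.4522 0.0182] z p10,90 [0.0097 0.0204]
end tri (array([0.4724, 0.446 , 0.0099]), np.float64(0.0002122923275682728))
mid top [210 216  18  17 170] (218.26731872558594, 224.0078582763672) (16.588964462280273, 17.276214599609375) plane(.011) [0.4224 0.3825 0.011 ] depth med [0.4228 0.3823 0.0181] z p10,90 [0.0106 0.0215]
mid side [288 313  23  21 305] (298.85174560546875, 322.80340576171875) (20.529773712158203, 22.74991798400879) plane(.011) [0.4213 0.3838 0.011 ] depth med [0.4191 0.3899 0.0182] z p10,90 [0.0089 0.0203]
mid tri (array([0.4221, 0.3827, 0.0097]), np.float64(0.00044659830461060674))
top tray px [120  12 133] cork [ 14 133  92] bench [20  8 92] blue [107 221  68]
side tray px [100   4 203] cork [ 15 122 149] bench [ 18  37 160] blue [106 199 131]
```

```bash
python3 - <<'E'
from geo import *
np.set_printoptions(precision=4,suppress=True)
im={n:cv2.imread(f"pics/a_{n}.png") for n in("top","side")}; D={n:np.load(f"pics/a_{n}.npy") for n in im}
P={n:cloud(n,D[n]) for n in im}
def big(m,roi):
    u0,v0,u1,v1=roi; k=np.zeros_like(m);k[v0:v1,u0:u1]=m[v0:v1,u0:u1]
    return max(cv2.findContours(k,cv2.RETR_EXTERNAL,cv2.CHAIN_APPROX_NONE)[0],key=cv2.contourArea)
def rect(name,n,m,roi,z):
    c=cv2.convexHull(big(m,roi))[:,0]; Q=onplane(n,c,z)[:,:2]; r=cv2.minAreaRect(np.float32(Q)); 
    print(name,n,"ctr",np.array(r[0]),"size",np.array(r[1]),"ang",r[2]); return r
h={n:cv2.cvtColor(im[n],cv2.COLOR_BGR2HSV) for n in im}
for n,rm,rt,rb in(("top",(175,180,270,265),(235,135,335,225),(335,130,395,215)),("side",(235,285,365,365),(222,230,330,290),(255,195,340,230))):
    H=h[n]; 
    rect("mat",n,((H[...,0]<25)&(H[...,1]>85)).astype(np.uint8),rm,.003)
    rect("tray",n,((H[...,1]<30)&(H[...,2]>(105 if n=="top" else 180))&((H[...,0]>60)|(n=="side"))).astype(np.uint8),rt,.003)
    rect("base",n,((abs(H[...,0].astype(int)-107)<8)&(H[...,1]>130)).astype(np.uint8),rb,.018)
    c=P[n]
    b=[("tray empty",(258,155,268,165)),("stand base",(352,150,370,195))] if n=="top" else [("tray empty",(245,262,258,270)),("stand base",(285,210,310,218))]
    for k,(u0,v0,u1,v1) in b: print(k,n,"z",np.nanmedian(c[v0:v1,u0:u1,2]))
# ear defender cloud from top
c=P["top"][190:250,415:500].reshape(-1,3); c=c[c[:,2]>.04]
print("ear n",len(c),"zmax pct",np.percentile(c[:,2],[50,90,97,99]))
t=c[c[:,2]>.165]; mu,ev,_=cv2.PCACompute2(np.float32(t[:,:2]),None)[0:3]; print("crownish",len(t),mu,ev,t.min(0),t.max(0))
c=P["side"][135:200,335:380].reshape(-1,3); c=c[(c[:,2]>.04)&(c[:,2]<.25)&(c[:,1]<0.1)&(c[:,1]>-.4)]; t=c[c[:,2]>.16]; print("side",len(t),t.mean(0),t.min(0),t.max(0))
# rod
for n,roi in(("top",(366,150,384,205)),("side",(280,145,328,165))):
    u0,v0,u1,v1=roi; c=P[n][v0:v1,u0:u1].reshape(-1,3); t=c[(c[:,2]>.195)&(c[:,2]<.24)]
    o=cv2.fitLine(np.float32(t),cv2.DIST_HUBER,0,.01,.01).ravel(); print("rod",n,len(t),o[:3],o[3:],"x",t[:,0].min(),t[:,0].max(),"z",np.percentile(t[:,2],[10,50,90]))
E
```

```text
mat top ctr [0.4269 0.3752] size [0.2443 0.1047] ang 51.73277282714844
tray top ctr [0.5659 0.1763] size [0.2397 0.1188] ang 53.002777099609375
base top ctr [ 0.5979 -0.0867] size [0.1277 0.2087] ang 88.29989624023438
tray empty top z 0.002585426426339299
stand base top z 0.017473176434499527
mat side ctr [0.424 0.37 ] size [0.2559 0.1088] ang 52.20759201049805
tray side ctr [0.6189 0.2343] size [0.0696 0.0999] ang 53.0733642578125
base side ctr [ 0.5936 -0.0734] size [0.1318 0.2041] ang 88.57775115966797
tray empty side z 0.0038647210272543253
stand base side z 0.018775801856033447
ear n 1043 zmax pct [0.1252 0.1825 0.1848 0.1857]
crownish 305 [[ 0.4491 -0.3494]] [[ 0.3877  0.9218]
 [ 0.9218 -0.3877]] [ 0.4223 -0.4     0.165 ] [ 0.4743 -0.3062  0.1878]
side 115 [ 0.4506 -0.3382  0.1755] [ 0.4198 -0.3897  0.1601] [ 0.4762 -0.2992  0.187 ]
rod top 216 [ 0.9997 -0.0246 -0.0009] [ 0.5634 -0.0852  0.2189] x 0.49875037712713366 0.630223575380454 z [0.2158 0.2192 0.2216]
rod side 166 [ 0.9997 -0.0232  0.0008] [ 0.5717 -0.0832  0.2175] x 0.4996679073045447 0.646535449559142 z [0.2132 0.2178 0.2214]
```

```bash
cat > st.py <<'E'
from station import get_obs
import numpy as np, cv2
def st():
    o=get_obs(); R=cv2.Rodrigues(np.array(o["tool_rot"]))[0]; 
    a=np.degrees(np.arctan2(R[1,1],R[0,1])); return o,R,a
E
python3 - <<'E'
from geo import *
from st import st
np.set_printoptions(precision=4,suppress=True)
o,R,a=st(); print("tcp",o["tool_pos"],"jaw ang",a,"x",R[:,0],"q6",o["q"][5])
D=np.load("pics/a_top.npy"); c=cloud("top",D)[190:250,415:500].reshape(-1,3)
for z in(.174,.178,.181):
    t=np.float32(c[c[:,2]>z][:,:2]); r=cv2.minAreaRect(t); print(z,len(t),t.mean(0),r)
D=np.load("pics/a_side.npy"); c=cloud("side",D)[135:200,335:380].reshape(-1,3); c=c[(c[:,2]<.25)&(c[:,1]>-.45)]
for z in(.174,.178): 
    t=np.float32(c[c[:,2]>z][:,:2]); print(z,len(t),t.mean(0),cv2.minAreaRect(t))
# cups as a check on the axis
c=cloud("top",np.load("pics/a_top.npy"))[190:250,415:500].reshape(-1,3); t=np.float32(c[c[:,2]>.05][:,:2]); print("all",cv2.minAreaRect(t))
# bay_0 check
px=np.array([(510,55),(415,172),(500,232),(583,120)])/4+[140,130]; print("empty bay corners mean",onplane("top",px,.003).mean(0))
u=np.array([.602,.799]);print("bay from tray ctr",np.array([.5659,.1763])+.081*u)
E
```

```text
tcp [ 0.2117 -0.5874  0.2302] jaw ang -70.18834211810247 x [-0.0004  0.0018 -1.    ] q6 -0.11896947329427669
0.174 200 [ 0.4479 -0.3525] ((0.4483604431152344, -0.3541540503501892), (0.06827554851770401, 0.027829518541693687), 67.40351867675781)
0.178 182 [ 0.4482 -0.353 ] ((0.4482177793979645, -0.3539647161960602), (0.054132990539073944, 0.02653888799250126), 68.340576171875)
0.181 151 [ 0.4476 -0.3538] ((0.4484129548072815, -0.3534757196903229), (0.0530829019844532, 0.026535218581557274), 68.3467025756836)
0.174 63 [ 0.4468 -0.3465] ((0.4494415819644928, -0.3501167893409729), (0.05682304501533508, 0.028153758496046066), 67.53155517578125)
0.178 49 [ 0.4468 -0.3482] ((0.4485872685909271, -0.3521825075149536), (0.05235224962234497, 0.028153758496046066), 67.53155517578125)
all ((0.44728463888168335, -0.35358095169067383), (0.1735750287771225, 0.07268447428941727), 67.82010650634766)
empty bay corners mean [0.6139 0.2385 0.003 ]
bay from tray ctr [0.6147 0.241 ]
```

```bash
python3 -m crank '[[[0.10,0.15,0.06,16],[0.10,0.15,0.06,16],[0.10,0.15,0.06,16],[0.10,0.15,0.06,16],[0.10,0.15,0.06,16]]]' 0.85 40
```

```text
t: 0.52
tool_pos: [0.3136, -0.4354, 0.2927]
tool_rot: [1.863, 0.603, -1.861]
contact_force: [0.7, -0.8, 0.3]
opening: 0.0726
```

```bash

python3 -m crank '[[[0.07,0.19,0.02,6],[0.07,0.19,0.02,6],[0.07,0.19,0.02,6],[0.07,0.19,0.02,6],[0.07,0.19,0.02,6]]]'
python3 -m crank '[[[0.03,0.20,0.0,6],[0.03,0.20,0.0,6],[0.03,0.20,0.0,6],[0.03,0.20,0.0,6],[0.03,0.20,0.0,6]]]'
python3 -m crank '[[[0.03,0.20,0.0,4],[0.03,0.20,0.0,4],[0.03,0.20,0.0,4],[0.03,0.20,0.0,4],[0.03,0.20,0.0,4]]]'
python3 -m crank '[[[0.02,0.20,-0.03,0],[0.02,0.20,-0.03,0],[0.02,0.20,-0.03,0],[0.02,0.20,-0.03,0],[0.02,0.20,-0.03,0]]]'
python3 -c "from st import st;o,R,a=st();print(o['tool_pos'],a,o['q'])"
```

```text
t: 0.93
tool_pos: [0.382, -0.2456, 0.3112]
tool_rot: [1.797, 0.687, -1.796]
contact_force: [1.0, -0.0, 0.7]
opening: 0.0727
t: 1.35
tool_pos: [0.4114, -0.0455, 0.311]
tool_rot: [1.728, 0.766, -1.727]
contact_force: [1.3, -0.1, 0.1]
opening: 0.0725
t: 1.77
tool_pos: [0.4413, 0.1547, 0.3109]
tool_rot: [1.68, 0.818, -1.68]
contact_force: [0.3, -1.5, -1.2]
opening: 0.0727
t: 2.18
tool_pos: [0.4611, 0.3545, 0.2801]
tool_rot: [1.679, 0.817, -1.681]
contact_force: [0.3, -0.6, -0.0]
opening: 0.0729
[0.46112177 0.35448377 0.28008406] -38.12174349995375 [ 5.27381942e-01 -7.37384460e-02  1.65759558e+00  1.76045304e-04
  1.55886049e+00  1.19272940e+00]
```

```bash

python3 -m crank '[[[0.012,0.0925,-0.19,0],[0.012,0.0925,-0.19,0],[0.012,0.0925,-0.19,0],[0.012,0.0925,-0.19,0],[0.012,0.0925,-0.19,0]]]'
python3 -m crank '[[[0,0,-0.03,0],[0,0,-0.055,0],[0,0,-0.07,0],[0,0,-0.07,0]]]'
python3 look.py b; python3 - <<'E'
import cv2
from st import st
o,R,a=st();print(o['tool_pos'],a,o["contact_force"])
a=cv2.imread("pics/b_side.png")[250:370,210:350];b=cv2.imread("pics/b_top.png")[160:280,150:290]
cv2.imwrite("pics/b.png",cv2.resize(cv2.hconcat([a,b]),None,fx=2.8,fy=2.8,interpolation=cv2.INTER_CUBIC))
E
```

```text
t: 2.6
tool_pos: [0.4731, 0.4437, 0.0919]
tool_rot: [1.68, 0.816, -1.681]
contact_force: [1.7, 0.4, 0.4]
opening: 0.0724
t: 2.93
tool_pos: [0.4707, 0.4408, 0.0191]
tool_rot: [1.672, 0.815, -1.689]
contact_force: [-0.0, -0.6, -0.7]
opening: 0.0726
[0.47377887 0.44300773 0.02455813] -38.20031316289079 [ 0.64734647 -0.3003658   0.51532087]
```

View pics/b.png

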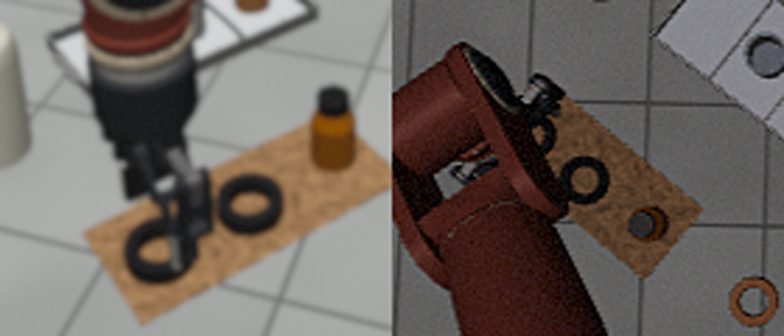

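The fingers sit over the end ring, one on each side of it (side crop about 180,250). The TCP reads a few mm off the command, so I'll settle and re-read.

```bash

python3 -m crank '[[[0,0,0,0]]]'
python3 - <<'E'
from geo import *
from st import st
o,R,a=st();print(o['tool_pos'],a,o["contact_force"],o["q"],o["dq"])
t=o['tool_pos']; y=R[:,1]
print(proj("side",[t,t+.036*y,t-.036*y]),proj("side",[[.4724,.446,.011]]))
E
```

```text
t: 3.12
tool_pos: [0.4751, 0.4439, 0.0267]
tool_rot: [1.685, 0.817, -1.678]
contact_force: [-0.4, -0.7, 0.2]
opening: 0.0726
[0.47510267 0.44392483 0.02673836] -38.203048347441225 [-0.43133305 -0.7022121   0.1741157 ] [ 6.37125999e-01  3.06143033e-01  1.68902683e+00 -8.21300312e-06
  1.14258793e+00  1.30389649e+00] [-0.00140028 -0.01297526 -0.01007636  0.0016712  -0.00149182  0.00074934]
[[265.23199093 332.49621027]
 [257.62339457 322.01130213]
 [273.37319908 343.71507584]] [[266.56917979 338.79724249]]
```

```bash

python3 -m crank '[[[0,0,0,0],[0,0,0,0]]]'
python3 -c "from st import st;o,R,a=st();print(o['tool_pos'],a,o['q'],R[:,0])"
```

```text
t: 3.28
tool_pos: [0.475, 0.4439, 0.0268]
tool_rot: [1.685, 0.817, -1.678]
contact_force: [0.3, 0.0, 0.7]
opening: 0.0727
[0.47498918 0.44392297 0.02679869] -38.19954148030135 [6.37205113e-01 3.05800928e-01 1.68933751e+00 5.04932096e-05
 1.14246905e+00 1.30389006e+00] [ 0.00317579  0.0024079  -0.99999206]
```

```bash

python3 -m crank '[[[-0.001,0.001,-0.008,0],[-0.002,0.002,-0.015,0],[-0.002,0.002,-0.020,0],[-0.002,0.002,-0.023,0],[-0.002,0.002,-0.023,0]]]'
python3 -m crank '[[[0,0,0,0]]]'
python3 look.py c; python3 - <<'E'
import cv2
from st import st
o,R,a=st();print(o['tool_pos'],a,o["contact_force"])
a=cv2.imread("pics/c_side.png")[290:365,230:320]
cv2.imwrite("pics/c.png",cv2.resize(a,None,fx=7,fy=7,interpolation=cv2.INTER_CUBIC))
E
```

```text
t: 3.7
tool_pos: [0.4707, 0.4444, -0.0005]
tool_rot: [1.678, 0.816, -1.683]
contact_force: [1.0, 0.3, 0.3]
opening: 0.0725
t: 3.78
tool_pos: [0.4713, 0.4448, 0.0006]
tool_rot: [1.68, 0.816, -1.682]
contact_force: [0.1, 0.9, 0.3]
opening: 0.0727
[0.4717901  0.44518335 0.00140638] -38.185989634467376 [0.72472068 0.36048013 0.23193295]
```

View pics/c.png

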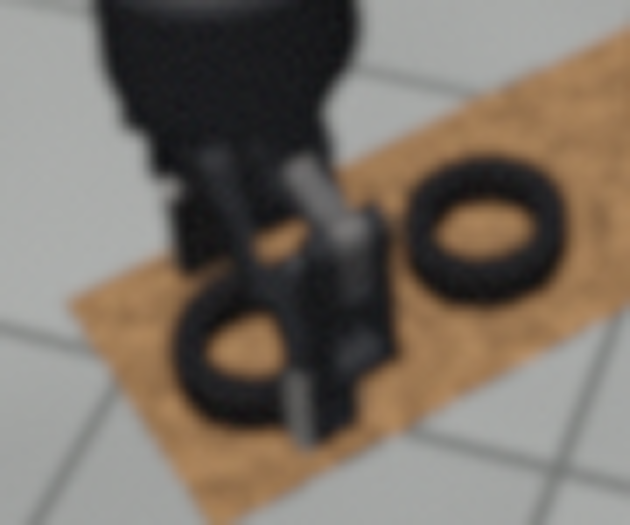

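The near finger tip is at about (274,351), just outside the end ring's near edge. That matches the projected jaw line. Lower slightly and close.

```bash

python3 -m crank '[[[0,0,-0.003,0],[0,0,-0.003,0],[0,0,-0.003,0],[0,0,-0.003,0],[0,0,-0.003,0]]]' 0.5 50
python3 -m crank '[[[0,0,0,0],[0,0,0,0]]]'
```

```text
t: 4.3
tool_pos: [0.4725, 0.4455, -0.0008]
tool_rot: [1.683, 0.817, -1.679]
contact_force: [1.8, -0.3, 4.4]
opening: 0.0548
t: 4.47
tool_pos: [0.4725, 0.4456, -0.0008]
tool_rot: [1.683, 0.817, -1.679]
contact_force: [1.3, 0.1, 5.1]
opening: 0.0549
```

```bash

python3 -m crank '[[[0,0,0.02,0],[0,0,0.05,0],[0,0,0.09,0],[0,0,0.11,0],[0,0,0.12,0]]]'
python3 - <<'E'
from geo import *
c=cloud("top",np.load("pics/a_top.npy"))[130:165,195:240].reshape(-1,3);t=c[c[:,2]>.05]
print("wash",t.min(0),t.max(0),np.median(t[t[:,2]>.16],0))
from st import st
o,R,a=st();print(o['tool_pos'],a,o["opening"],R[:,0])
print("to bay",.6145-o['tool_pos'][0],.240-o['tool_pos'][1])
E
```

```text
t: 4.88
tool_pos: [0.4725, 0.4459, 0.1215]
tool_rot: [1.685, 0.818, -1.678]
contact_force: [0.4, -0.3, -0.3]
opening: 0.0544
wash [0.61661849 0.34425068 0.05049622] [0.69013624 0.41247864 0.18113174] [0.64251774 0.39156789 0.17322559]
[0.47246825 0.4459381  0.12148005] -38.17909010967621 0.05436077909868855 [ 0.00302008  0.00258731 -0.99999209]
to bay 0.14203174823500508 -0.20593809695395393
```

```bash

python3 -m crank '[[[0.02,-0.03,0,0],[0.04,-0.065,0,0],[0.06,-0.095,0,0],[0.08,-0.12,0,1],[0.09,-0.14,0,1]]]'
python3 -m crank '[[[0.02,-0.03,0,0],[0.04,-0.055,0,0],[0.05,-0.065,-0.01,0],[0.052,-0.066,-0.03,0],[0.052,-0.066,-0.05,0]]]'
python3 -m crank '[[[0,0,-0.01,0],[0,0,-0.01,0]]]'
python3 look.py d; python3 - <<'E'
import cv2
from st import st
o,R,a=st();print(o['tool_pos'],a,o["contact_force"],o["opening"])
a=cv2.imread("pics/d_side.png")[180:300,190:340];b=cv2.imread("pics/d_top.png")[110:230,210:360]
cv2.imwrite("pics/d.png",cv2.resize(cv2.hconcat([a,b]),None,fx=2.6,fy=2.6,interpolation=cv2.INTER_CUBIC))
E
```

```text
t: 5.3
tool_pos: [0.5617, 0.3022, 0.1155]
tool_rot: [1.666, 0.828, -1.673]
contact_force: [0.6, 0.3, -1.1]
opening: 0.0548
t: 5.72
tool_pos: [0.6137, 0.2379, 0.0662]
tool_rot: [1.67, 0.828, -1.672]
contact_force: [0.0, 0.0, -2.2]
opening: 0.0547
t: 5.88
tool_pos: [0.6095, 0.2383, 0.0523]
tool_rot: [1.66, 0.831, -1.679]
contact_force: [-0.8, 0.2, -1.9]
opening: 0.0546
[0.61241454 0.23932136 0.05684555] -37.148556321399845 [ 0.93488614 -0.274273   -1.77010057] 0.054787364228059826
```

View pics/d.png

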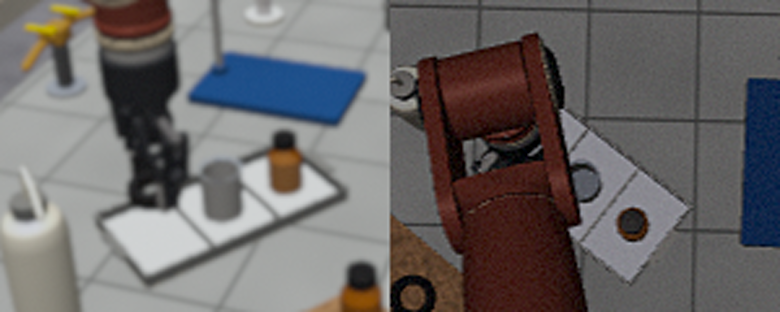

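The ring hangs level in the gripper over the empty bay, and the beaker and bottle are undisturbed. Next I check the wrist's clearance to the wash bottle before lowering.

```bash
python3 - <<'E'
from geo import *
np.set_printoptions(precision=3,suppress=True)
for n,(u0,v0,u1,v1) in(("top",(360-150-0,110,300,200)),("side",(225,0,265,225))):
    im=cv2.imread(f"pics/d_{n}.png");P=cloud(n,np.load(f"pics/d_{n}.npy"))
    if n=="side":
        for v in range(140,262,8):
            q=P[v,222:266]; i=np.where((q[:,0]>.4)&(q[:,1]>.1))[0]
            if len(i): print(v,q[i].min(0),q[i].max(0))
    else:
        q=P[110:200,205:300].reshape(-1,3); q=q[q[:,2]>.2]; w=np.linalg.norm(q[:,:2]-[.655,.378],axis=1); k=q[w<.09]; print("arm near wash, z range",len(k),k.min(0) if len(k) else"",k.max(0) if len(k) else "")
        q=P[110:200,205:300].reshape(-1,3);q=q[(np.linalg.norm(q[:,:2]-[.655,.378],axis=1)<.05)&(q[:,2]>.04)&(q[:,2]<.2)];print("wash now",np.median(q[q[:,2]>.15],0))
E
```

```text
arm near wash, z range 31 [0.606 0.292 0.345] [0.638 0.307 0.37 ]
wash now [0.653 0.381 0.175]
140 [0.522 0.208 0.362] [0.654 0.284 0.394]
148 [0.523 0.272 0.375] [0.612 0.299 0.377]
156 [0.525 0.271 0.356] [0.61  0.303 0.361]
164 [0.525 0.274 0.338] [0.61  0.308 0.345]
172 [0.527 0.273 0.32 ] [0.616 0.308 0.326]
180 [0.572 0.229 0.276] [0.622 0.299 0.303]
188 [0.576 0.225 0.252] [0.64  0.275 0.272]
196 [0.577 0.222 0.229] [0.636 0.277 0.252]
204 [0.575 0.227 0.21 ] [0.64  0.276 0.23 ]
212 [0.574 0.236 0.192] [0.635 0.277 0.21 ]
220 [0.58  0.213 0.142] [0.665 0.28  0.19 ]
228 [0.57  0.213 0.116] [0.666 0.272 0.166]
236 [0.554 0.101 0.001] [0.779 0.289 0.157]
244 [ 0.557  0.104 -0.002] [0.757 0.286 0.132]
252 [ 0.577  0.148 -0.001] [0.734 0.269 0.093]
260 [ 0.583  0.182 -0.   ] [0.716 0.269 0.066]
```

Clear: the wrist reaches y 0.31 and the bottle starts at 0.344. Lower.

```bash

python3 -m crank '[[[0,0,0,0]]]'
python3 -m crank '[[[0,0,-0.015,0],[0,0,-0.03,0],[0,0,-0.04,0],[0,0,-0.045,0],[0,0,-0.045,0]]]'
python3 -m crank '[[[0,0,0,0],[0,0,0,0]]]'
```

```text
t: 6.07
tool_pos: [0.6139, 0.2397, 0.0591]
tool_rot: [1.67, 0.829, -1.668]
contact_force: [1.3, -0.1, -0.8]
opening: 0.0548
t: 6.48
tool_pos: [0.6116, 0.2386, 0.0102]
tool_rot: [1.665, 0.83, -1.674]
contact_force: [-1.3, 0.5, -0.2]
opening: 0.0549
t: 6.65
tool_pos: [0.614, 0.2391, 0.0137]
tool_rot: [1.67, 0.829, -1.668]
contact_force: [-0.7, -0.5, -1.8]
opening: 0.0549
```

```bash

python3 -m crank '[[[0,0,-0.004,0],[0,0,-0.008,0],[0,0,-0.010,0],[0,0,-0.011,0],[0,0,-0.011,0]]]'
python3 -m crank '[[[0,0,0,0],[0,0,0,0]]]'
```

```text
t: 7.07
tool_pos: [0.6133, 0.239, 0.0018]
tool_rot: [1.668, 0.829, -1.67]
contact_force: [0.3, -0.1, -2.2]
opening: 0.0548
t: 7.23
tool_pos: [0.6138, 0.2391, 0.0025]
tool_rot: [1.669, 0.829, -1.669]
contact_force: [-0.1, -0.4, -0.8]
opening: 0.0549
```

```bash

python3 -m crank '[[[0,0,-0.001,0],[0,0,-0.002,0],[0,0,-0.003,0],[0,0,-0.003,0]]]'
python3 -m crank '[[[0,0,0,0],[0,0,0,0]]]'
```

```text
t: 7.57
tool_pos: [0.6138, 0.2391, -0.0006]
tool_rot: [1.669, 0.829, -1.669]
contact_force: [-0.2, -0.8, -2.2]
opening: 0.0546
t: 7.73
tool_pos: [0.6137, 0.2391, -0.0007]
tool_rot: [1.669, 0.829, -1.669]
contact_force: [0.4, -0.3, -1.5]
opening: 0.0546
```

```bash

python3 -m crank '[[[0,0,-0.001,0],[0,0,-0.0015,0],[0,0,-0.0015,0]]]'
python3 -c "from st import st;o,R,a=st();print(o['tool_pos'],o['contact_force'],o['opening'])"
python3 -m crank '[[[0,0,-0.001,0],[0,0,-0.0015,0],[0,0,-0.0015,0]]]'
```

```text
t: 7.98
tool_pos: [0.6137, 0.2391, -0.0008]
tool_rot: [1.668, 0.829, -1.67]
contact_force: [-4.6, -0.8, 7.2]
opening: 0.0553
[ 0.61373906  0.23908174 -0.00075794] [-4.60069142 -0.78603026  7.24407315] 0.05530132224618409
t: 8.23
tool_pos: [0.6138, 0.2391, -0.0008]
tool_rot: [1.668, 0.829, -1.67]
contact_force: [-8.3, -3.1, 14.8]
opening: 0.0546
```

Now in contact with the floor (14.8 N on the second press). I'll back off the extra push, then open gently.

```bash

python3 -m crank '[[[0,0,0.002,0],[0,0,0.002,0]]]'
python3 -m crank '[[[0,0,0.0,0],[0,0,0,0],[0,0,0.0,0],[0,0,0,0]]]' 0.82
python3 -m crank '[[[0,0,0.03,0],[0,0,0.06,0],[0,0,0.1,0],[0,0,0.14,0],[0,0,0.17,0]]]' 
python3 -m crank '[[[-0.06,-0.05,0.02,0],[-0.12,-0.12,0.03,0],[-0.15,-0.15,0.03,0],[-0.15,-0.15,0.03,0],[-0.15,-0.15,0.03,0]]]' 
python3 look.py e; python3 - <<'E'
import cv2
from st import st
o,R,a=st();print(o['tool_pos'],a,o["contact_force"],o["opening"])
a=cv2.imread("pics/e_side.png")[180:360,190:370];b=cv2.imread("pics/e_top.png")[110:290,150:340]
cv2.imwrite("pics/e.png",cv2.resize(cv2.hconcat([a,b]),None,fx=2.1,fy=2.1,interpolation=cv2.INTER_CUBIC))
E
```

```text
t: 8.4
tool_pos: [0.6143, 0.2393, -0.0007]
tool_rot: [1.671, 0.829, -1.668]
contact_force: [-1.4, -1.0, 5.1]
opening: 0.0543
t: 8.73
tool_pos: [0.6135, 0.239, -0.0021]
tool_rot: [1.669, 0.829, -1.67]
contact_force: [0.7, -0.4, -0.3]
opening: 0.0701
t: 9.15
tool_pos: [0.6145, 0.2393, 0.1719]
tool_rot: [1.672, 0.828, -1.666]
contact_force: [-0.0, 0.3, 1.0]
opening: 0.0696
t: 9.57
tool_pos: [0.4666, 0.0928, 0.1975]
tool_rot: [1.668, 0.829, -1.669]
contact_force: [0.5, -1.9, 1.2]
opening: 0.0702
[0.46489188 0.09117991 0.1972956 ] -37.37727863869321 [ 0.8963481   0.30531412 -0.5552447 ] 0.069890093199778
```

View pics/e.png

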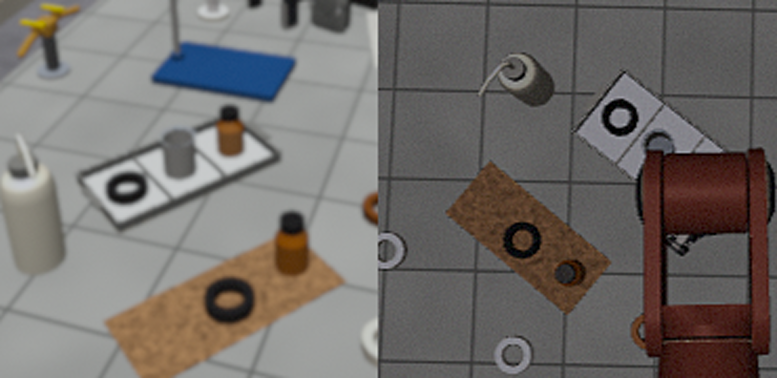

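The ring lies flat in its bay (top crop 619,118). The beaker and bottle are still in the tray, and one ring and one bottle are left on the mat. Next the ear defenders.

```bash

python3 -m crank '[[[-0.03,-0.01,0.03,5],[-0.05,-0.03,0.06,10],[-0.055,-0.06,0.09,15],[-0.055,-0.09,0.1,15],[-0.055,-0.12,0.1,15]]]' 
python3 -m crank '[[[0,-0.19,0,0],[0,-0.19,0,0],[0,-0.19,0,0],[0,-0.19,0,0],[0,-0.19,0,0]]]' 
python3 -m crank '[[[0.03,-0.12,-0.02,0],[0.03,-0.12,-0.02,0],[0.035,-0.13,-0.04,0],[0.037,-0.133,-0.04,0],[0.037,-0.133,-0.04,0]]]' 
python3 -m crank '[[[0,0,0,0],[0,0,0,0]]]' 
python3 look.py f; python3 - <<'E'
import cv2
from st import st
o,R,a=st();print(o['tool_pos'],a,R[:,0],o["q"],o["opening"])
E
```

```text
t: 10.08
tool_pos: [0.4146, -0.0275, 0.3026]
tool_rot: [1.491, 0.994, -1.48]
contact_force: [1.2, -0.6, -0.4]
opening: 0.0699
t: 10.5
tool_pos: [0.4129, -0.2199, 0.2975]
tool_rot: [1.49, 0.998, -1.491]
contact_force: [0.5, 0.7, -0.2]
opening: 0.0698
t: 10.92
tool_pos: [0.4499, -0.3517, 0.2537]
tool_rot: [1.491, 1.004, -1.493]
contact_force: [-0.0, 1.7, -0.4]
opening: 0.07
t: 11.08
tool_pos: [0.4504, -0.3489, 0.2578]
tool_rot: [1.488, 1.001, -1.488]
contact_force: [-0.5, 0.0, 0.0]
opening: 0.0699
[ 0.45055121 -0.34858435  0.25870755] -22.12030870489499 [ 1.28236806e-03 -9.93122245e-04 -9.99998685e-01] [-7.89217054e-01 -9.48404915e-02  1.71268232e+00  2.10920419e-04
  1.52214261e+00 -4.03154582e-01] 0.07027694892476503
```

```bash

python3 -m crank '[[[-0.001,-0.003,-0.015,0],[-0.002,-0.005,-0.035,0],[-0.002,-0.005,-0.055,0],[-0.002,-0.005,-0.07,0],[-0.002,-0.005,-0.075,0]]]' 0.7
python3 -m crank '[[[0,0,0,0],[0,0,0,0]]]' 
python3 look.py g; python3 - <<'E'
import cv2
from geo import *
from st import st
o,R,a=st();print(o['tool_pos'],a,R[:,0],o["opening"],o["contact_force"])
a=cv2.imread("pics/g_side.png")[110:210,310:410];b=cv2.imread("pics/g_top.png")[170:270,400:520]
cv2.imwrite("pics/g.png",cv2.resize(cv2.hconcat([a,b]),None,fx=3.5,fy=3.5,interpolation=cv2.INTER_CUBIC))
E
```

```text
t: 11.6
tool_pos: [0.4474, -0.3525, 0.1806]
tool_rot: [1.488, 1.004, -1.489]
contact_force: [-0.1, -0.4, -0.6]
opening: 0.0597
t: 11.77
tool_pos: [0.4486, -0.3541, 0.1839]
tool_rot: [1.488, 0.999, -1.487]
contact_force: [0.2, 0.6, 0.0]
opening: 0.0599
[ 0.44890856 -0.35473408  0.18470635] -22.16112990728153 [ 0.00225712 -0.0023343  -0.99999473] 0.059645791838102216 [-1.12823499  0.35923868 -0.19150459]
```

View pics/g.png

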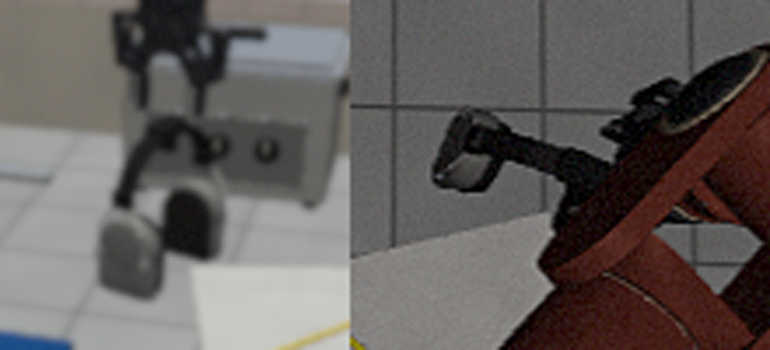

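The finger tips (side crop 142,108 and 198,110) stand one on each side of the crown (170,125). Lower and pinch.

```bash

python3 -m crank '[[[0,0.001,-0.006,0],[0,0.001,-0.012,0],[0,0.001,-0.016,0],[0,0.001,-0.016,0],[0,0.001,-0.016,0]]]' 
python3 -m crank '[[[0,0,0,0],[0,0,0,0],[0,0,0,0],[0,0,0,0],[0,0,0,0]]]' 0.2 80
python3 -m crank '[[[0,0,0,0],[0,0,0,0],[0,0,0,0]]]'
```

```text
t: 12.28
tool_pos: [0.4478, -0.3531, 0.1659]
tool_rot: [1.489, 1.002, -1.489]
contact_force: [1.3, -0.9, 0.5]
opening: 0.0596
t: 12.7
tool_pos: [0.4485, -0.3537, 0.1673]
tool_rot: [1.488, 0.999, -1.488]
contact_force: [1.3, -0.4, 1.6]
opening: 0.0259
t: 12.95
tool_pos: [0.4485, -0.3537, 0.1673]
tool_rot: [1.488, 0.999, -1.488]
contact_force: [1.3, -1.2, 3.5]
opening: 0.0265
```

```bash

python3 -m crank '[[[0,0,0.01,0],[0,0,0.03,0],[-0.01,0,0.055,0],[-0.025,0.0,0.08,0],[-0.04,0.01,0.09,0]]]' 
python3 -m crank '[[[-0.01,0.03,0,5],[-0.01,0.06,0,10],[-0.01,0.09,0,15],[-0.01,0.12,0,20.5],[-0.01,0.15,0,20.5]]]' 
python3 -m crank '[[[0,0.03,0,0],[0,0.06,0,0],[0,0.085,0,0],[0,0.10,0,0],[0,0.108,0,0]]]' 
python3 -m crank '[[[0,0,0,0],[0,0,0,0],[0,0,0,0]]]' 
python3 look.py h; python3 - <<'E'
import cv2
from geo import *
from st import st
o,R,a=st();print(o['tool_pos'],a,R[:,0],o["opening"],o["contact_force"])
a=cv2.imread("pics/h_side.png")[80:240,240:440];b=cv2.imread("pics/h_top.png")[110:270,310:490]
cv2.imwrite("pics/h.png",cv2.resize(cv2.hconcat([a,b]),None,fx=2.1,fy=2.1,interpolation=cv2.INTER_CUBIC))
E
```

```text
t: 13.37
tool_pos: [0.408, -0.3446, 0.2599]
tool_rot: [1.488, 0.997, -1.488]
contact_force: [0.7, -0.6, -1.5]
opening: 0.0262
t: 13.78
tool_pos: [0.3969, -0.1915, 0.2556]
tool_rot: [1.229, 1.199, -1.23]
contact_force: [0.5, -0.9, -1.7]
opening: 0.0259
t: 14.2
tool_pos: [0.3972, -0.0833, 0.2558]
tool_rot: [1.229, 1.199, -1.23]
contact_force: [-0.3, -0.6, -3.2]
opening: 0.026
t: 14.45
tool_pos: [0.3979, -0.086, 0.2563]
tool_rot: [1.231, 1.195, -1.232]
contact_force: [0.4, 0.2, -2.7]
opening: 0.0257
[ 0.3980195  -0.08614986  0.25647842] -1.7731403006382402 [-6.62292167e-04 -5.73573052e-05 -9.99999779e-01] 0.025974058293111463 [ 0.0342175  -1.28628924 -2.9234139 ]
```

View pics/h.png

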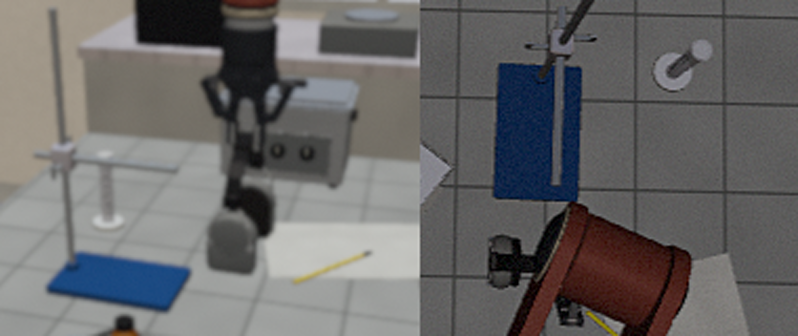

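The ear defenders hang upright in the jaws at side crop (240,230), short of the rod end. Slide them along the rod.

```bash

python3 -m crank '[[[0.015,0,0,0],[0.035,0.0005,0,0],[0.055,0.001,0,0],[0.075,0.001,0,0],[0.09,0.001,0,0]]]' 
python3 -m crank '[[[0.02,0,0,0],[0.045,0.0005,0,0],[0.065,0.001,0,0],[0.08,0.001,0,0],[0.09,0.001,0,0]]]' 
python3 -m crank '[[[0,0,0,0],[0,0,0,0],[0,0,0,0]]]' 
python3 look.py i; python3 - <<'E'
import cv2
from geo import *
from st import st
np.set_printoptions(precision=4,suppress=True)
o,R,a=st();print(o['tool_pos'],a,R[:,0],o["opening"],o["contact_force"])
a=cv2.imread("pics/i_side.png")[80:240,240:440];b=cv2.imread("pics/i_top.png")[110:270,310:490]
cv2.imwrite("pics/i.png",cv2.resize(cv2.hconcat([a,b]),None,fx=2.1,fy=2.1,interpolation=cv2.INTER_CUBIC))
E
```

```text
t: 14.97
tool_pos: [0.4894, -0.0852, 0.2563]
tool_rot: [1.232, 1.195, -1.232]
contact_force: [-0.8, 0.2, -3.0]
opening: 0.0261
t: 15.38
tool_pos: [0.5794, -0.0843, 0.2559]
tool_rot: [1.231, 1.195, -1.232]
contact_force: [-0.3, -0.0, -2.6]
opening: 0.0264
t: 15.63
tool_pos: [0.5774, -0.0836, 0.2564]
tool_rot: [1.231, 1.196, -1.232]
contact_force: [-0.1, 0.2, -2.4]
opening: 0.0263
[ 0.5774 -0.0835  0.2567] -1.7126888234802848 [-0.0001 -0.0001 -1.    ] 0.02589453312112919 [-0.2996 -0.9752 -2.2936]
```

View pics/i.png

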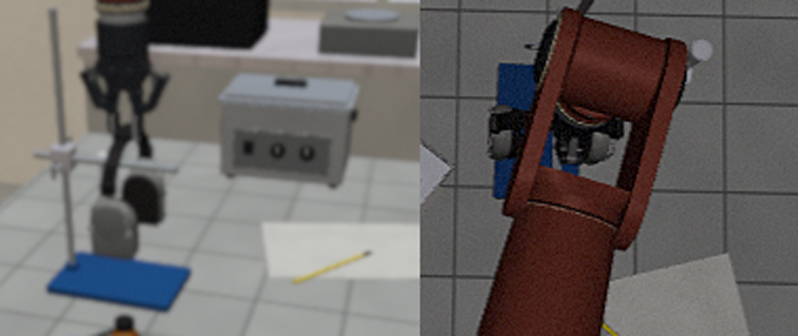

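The rod passes between the two cups and under the crown (side crop: cups 115,225 and 142,195, rod at y about 165). Lower.

```bash

python3 -m crank '[[[0,-0.001,-0.007,0],[0,-0.001,-0.015,0],[0,-0.001,-0.022,0],[0,-0.001,-0.027,0],[0,-0.001,-0.029,0]]]' 
python3 -m crank '[[[0,0,0,0],[0,0,0,0],[0,0,0,0]]]' 
python3 -m crank '[[[0,0,-0.001,0],[0,0,-0.002,0],[0,0,-0.003,0],[0,0,-0.003,0]]]' 
```

```text
t: 16.15
tool_pos: [0.5772, -0.084, 0.2255]
tool_rot: [1.23, 1.198, -1.233]
contact_force: [-0.1, 0.5, -2.9]
opening: 0.0257
t: 16.4
tool_pos: [0.5784, -0.0843, 0.2281]
tool_rot: [1.231, 1.194, -1.23]
contact_force: [0.2, 0.3, -3.0]
opening: 0.0259
t: 16.73
tool_pos: [0.578, -0.0843, 0.2244]
tool_rot: [1.231, 1.195, -1.231]
contact_force: [-0.3, -0.5, -4.0]
opening: 0.0262
```

```bash

python3 -m crank '[[[0,0,-0.001,0],[0,0,-0.0015,0],[0,0,-0.0015,0]]]' 
python3 -m crank '[[[0,0,-0.001,0],[0,0,-0.001,0],[0,0,-0.001,0]]]' 
```

```text
t: 16.98
tool_pos: [0.578, -0.0843, 0.2229]
tool_rot: [1.231, 1.195, -1.231]
contact_force: [0.4, -0.7, -2.5]
opening: 0.026
t: 17.23
tool_pos: [0.5782, -0.0843, 0.2222]
tool_rot: [1.231, 1.195, -1.231]
contact_force: [0.4, -0.7, -1.5]
opening: 0.0263
```

```bash

python3 -m crank '[[[0,0,-0.0005,0],[0,0,-0.001,0],[0,0,-0.001,0]]]' 
python3 look.py j; python3 - <<'E'
import cv2
from geo import *
from st import st
np.set_printoptions(precision=4,suppress=True)
o,R,a=st();print(o['tool_pos'],o["opening"],o["contact_force"],o["wrist_torque"])
a=cv2.imread("pics/j_side.png")[120:220,250:350]
cv2.imwrite("pics/j.png",cv2.resize(a,None,fx=6,fy=6,interpolation=cv2.INTER_CUBIC))
E
```

```text
t: 17.48
tool_pos: [0.5782, -0.0843, 0.2221]
tool_rot: [1.231, 1.195, -1.231]
contact_force: [-1.8, 0.4, 3.2]
opening: 0.0267
[ 0.5782 -0.0844  0.2221] 0.026425416101091313 [-3.2081  0.5991  3.5271] [ 0.1164  0.4417 -0.0053]
```

View pics/j.png

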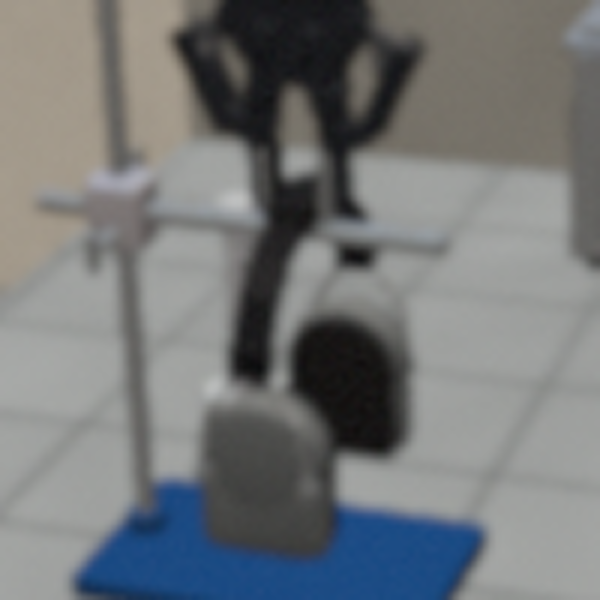

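The crown rests on the rod (force turned from -3 to +3.5 N at a crown height of about 0.221), with one cup on each side. Release.

```bash

python3 -m crank '[[[0,0,0,0],[0,0,0,0],[0,0,0,0]]]' - 20
python3 -m crank '[[[0,0,0.0,0],[0,0,0,0],[0,0,0.0,0]]]' 0.6
python3 look.py k; python3 - <<'E'
import cv2
from geo import *
from st import st
np.set_printoptions(precision=4,suppress=True)
o,R,a=st();print(o['tool_pos'],o["opening"],o["contact_force"])
a=cv2.imread("pics/k_side.png")[120:220,250:350]
cv2.imwrite("pics/k.png",cv2.resize(a,None,fx=6,fy=6,interpolation=cv2.INTER_CUBIC))
E
```

```text
t: 17.83
tool_pos: [0.5782, -0.0843, 0.2221]
tool_rot: [1.231, 1.195, -1.23]
contact_force: [-3.4, 0.3, 6.2]
opening: 0.026
t: 18.08
tool_pos: [0.5782, -0.0843, 0.2206]
tool_rot: [1.231, 1.195, -1.231]
contact_force: [0.4, 0.2, -0.0]
opening: 0.0512
[ 0.5781 -0.0843  0.2207] 0.05110622064754579 [ 0.4234 -0.3371 -0.3202]
```

View pics/k.png

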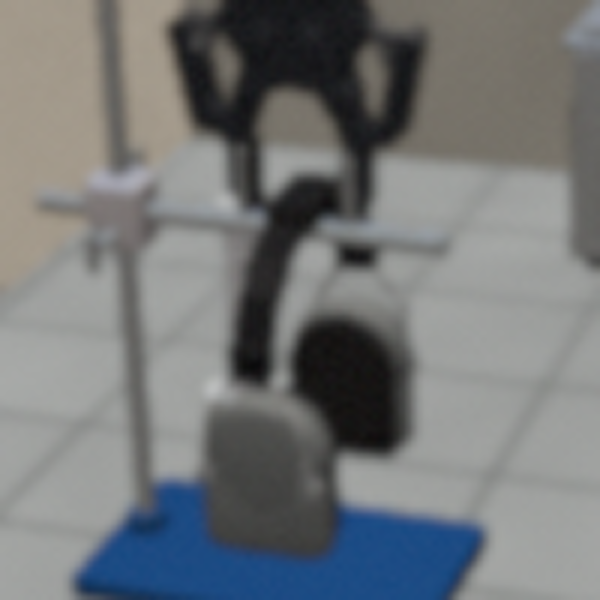

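They hang on the rod with both fingers clear. Raise straight up, move back and check.

```bash

python3 -m crank '[[[0,0,0.01,0],[0,0,0.03,0],[0,0,0.06,0],[0,0,0.09,0],[0,0,0.12,0]]]' 
python3 -m crank '[[[-0.03,0,0.01,0],[-0.06,0,0.01,0],[-0.1,-0.02,0.01,0],[-0.13,-0.05,0.01,0],[-0.15,-0.08,0.01,0]]]' 
python3 -m crank '[[[-0.02,-0.04,0,0],[-0.03,-0.07,0.0,0],[-0.04,-0.11,0.0,0],[-0.04,-0.14,0.0,0],[-0.04,-0.16,0.0,0]]]' 
python3 -m crank '[[[0,0,0,0],[0,0,0,0],[0,0,0,0],[0,0,0,0],[0,0,0,0]]]' 
python3 look.py l; python3 - <<'E'
import cv2
from geo import *
np.set_printoptions(precision=4,suppress=True)
for s in"kl":
    P=cloud("side",np.load(f"pics/{s}_side.npy"))
    for nm,(u0,v0,u1,v1) in(("near cup",(287,190,303,208)),("far cup",(302,176,316,192))): print(s,nm,np.nanmedian(P[v0:v1,u0:u1].reshape(-1,3),0))
P=cloud("top",np.load("pics/l_top.npy"))[100:215,340:420].reshape(-1,3)
t=P[(P[:,2]>.228)&(P[:,2]<.26)&(P[:,0]<.62)&(P[:,0]>.5)]; print("crown top",len(t),np.median(t,0),cv2.minAreaRect(np.float32(t[:,:2])))
for nm,px in(("wash",(130,165,195,240)),("cyl",(125,160,415,455))):
    for s in "al":
        q=cloud("top",np.load(f"pics/{s}_top.npy"))[px[0]:px[1],px[2]:px[3]].reshape(-1,3);q=q[(q[:,2]>.04)&(q[:,2]<.2)];print(nm,s,len(q),q.mean(0) if len(q) else "")
a=cv2.imread("pics/l_side.png")[80:360,190:440];b=cv2.imread("pics/l_top.png")[90:370,140:460]
cv2.imwrite("pics/l.png",cv2.resize(cv2.hconcat([a,b]),None,fx=1.4,fy=1.4,interpolation=cv2.INTER_CUBIC))
E
```

```text
t: 18.6
tool_pos: [0.578, -0.0842, 0.343]
tool_rot: [1.231, 1.195, -1.231]
contact_force: [0.6, -0.0, -0.2]
opening: 0.0512
t: 19.02
tool_pos: [0.4265, -0.164, 0.3526]
tool_rot: [1.229, 1.194, -1.228]
contact_force: [-0.0, -0.7, 0.6]
opening: 0.0511
t: 19.43
tool_pos: [0.387, -0.3271, 0.3519]
tool_rot: [1.232, 1.192, -1.233]
contact_force: [0.2, 0.2, 0.0]
opening: 0.0512
t: 19.85
tool_pos: [0.3884, -0.3234, 0.3516]
tool_rot: [1.23, 1.195, -1.23]
contact_force: [-0.3, 1.6, 0.7]
opening: 0.0512
k near cup [ 0.5717 -0.0074  0.1097]
k far cup [ 0.564  -0.1286  0.1097]
l near cup [ 0.5722 -0.0078  0.1093]
l far cup [ 0.5636 -0.1286  0.1095]
crown top 219 [ 0.577  -0.0827  0.2376] ((0.5778085589408875, -0.08681869506835938), (0.02768888883292675, 0.0644792914390564), 1.407151460647583)
wash a 466 [0.6513 0.3682 0.1148]
wash l 465 [0.6512 0.3682 0.1152]
cyl a 171 [ 0.6963 -0.2924  0.1159]
cyl l 171 [ 0.6964 -0.2925  0.1164]
```

View pics/l.png

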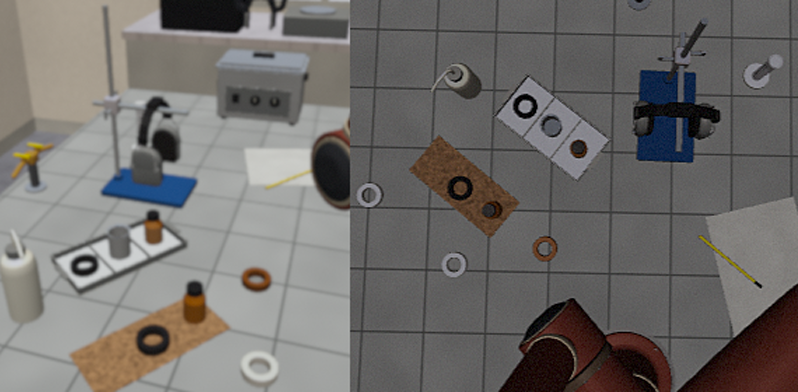

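Final view: ring, beaker and bottle each stand in their own bay (top crop 525,106; 551,125; 579,148). The defenders hang across the rod at (678,118) with a cup each side. They did not move after release, and the wash bottle and cylinder are unmoved. Handing in.

```bash
python3 -c "
from station import finish_job
print(finish_job())"
```

```text
the job is handed in; nothing more can be done
None
```

The job is done and handed in at about 20 s of the 61 s allowed. The tray already held the beaker and a bottle, so I took the end black ring from the mat and set it flat in the empty bay. I then pinched the ear defenders by the crown, slid them along the cross rod from its free end, and lowered them onto it about 80 mm from that end.

Last checks, from the final pictures:
- **Tray and mat:** the ring, beaker and bottle each stand in their own bay. The spare ring and bottle are still standing on the mat.
- **Ear defenders:** the crown lies across the rod at about x 0.578, y -0.083 to -0.087 (rod at -0.0845), with one cup on each side. It moved under 1 mm between release and the last look. The crown's top measured 0.2376 m against an expected 0.239 m, which is within camera error. I did not measure how level the cups hang.
- **Wash bottle and cylinder:** both within 0.2 mm of where they started in plan.

While lowering, the arm sometimes stopped a few millimetres off the commanded pose, so I re-read its position before each grasp and release. The two camera views disagreed by about 2 mm on the rod's sideways position, so I used the mean. When I set the ring down I pressed the tray floor with up to about 16 N along the vertical and sideways axes combined, below the stated force limits, and eased off before opening. No check failed.

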